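Make up two mechatronics lab kits

TASK

Make up the two lab kits from the loose parts on the bench: the blue tray gets the gearmotor and the green wheel, the yellow tray gets the servo and the grey bearing block. In each tray the electric part (motor or servo) stands in the middle of the dark foam-lined compartment and the other part in the middle of the bare compartment, each the same way up as it is now. Leave the orange wheel and the brass coupling where they are.

Things in the scene. Friction and masses are not known exactly. Their poses are not given: they have to be found in the camera images.
- blue_tray: blue plastic kit tray, fixed to the bench, 212 x 130 mm, rim 10 mm high, walls 4 mm, floor 3 mm thick. A 4 mm wide divider, 10 mm high, splits its length into two compartments of 100 x 122 mm inside, each with a white spot in the middle. Origin: centre of the tray's underside (bench level); x runs along its length, z up. The dark (black foam) lined compartment is centred 52 mm along +x, the bare blue one 52 mm along -x. It may be turned any way on the bench.
- yellow_tray: yellow plastic kit tray, fixed to the bench, 212 x 130 mm, rim 10 mm high, walls 4 mm, floor 3 mm thick. A 4 mm wide divider, 10 mm high, splits its length into two compartments of 100 x 122 mm inside, each with a white spot in the middle. Origin: centre of the tray's underside (bench level); x runs along its length, z up. The dark (black foam) lined compartment is centred 52 mm along +x, the bare yellow one 52 mm along -x. It may be turned any way on the bench.
- gearmotor_mid (a point): Gearmotor lying on its side, about 190 g: a dark steel square gearbox (28 mm long, 36 mm wide, 36 mm high; from 30 mm to 2 mm on the -x side of the point) and a silver round motor can of 34 mm diameter with a red end band (from 2 mm on the -x side to 30 mm on the +x side). A 6 mm shaft sticks out 10 mm beyond the gearbox at -x. The point lies in the middle, 18 mm above the underside; x along the motor's axis, y across it (36 mm wide: the way to grip it), z up.
- green_wheel_mid (a point): Green wheel with a white disc on its top face, lying flat, 54 mm across and 28 mm high, about 60 g. The point is its centre, 14 mm above its underside; z up.
- servo_mid (a point): Black servo standing upright, about 60 g: case 40 mm along x, 20 mm along y (the way to grip it), 36 mm high, with thin mounting ears to 54 mm along x at 26 to 29 mm height and a white output disc and horn on top, up to 40 mm. The point is the middle of the case, 18 mm above its underside; z up.
- bearing_mid (a point): Grey pillow-block bearing standing on its foot, about 130 g: foot 60 mm along x, 10 mm high, under a round housing of 36 mm diameter with a steel ring in it; 20 mm thick along y with flat faces (the way to grip it), 36 mm high in all. The point is its middle, 18 mm above the underside; z up.
- orange_wheel_mid (a point): Orange wheel with a white disc on its top face, lying flat, 54 mm across and 28 mm high, about 60 g. The point is its centre, 14 mm above its underside; z up. Not part of any kit.
- coupling_mid (a point): Brass shaft coupling, an upright cylinder 26 mm across and 32 mm high. The point is its centre, 16 mm above its underside. Not part of any kit.
There are look-alikes about, which are no part of the job. What is shaped like the part that bears gearmotor_mid but pink or purple is not meant.

How it is judged (in metres and radians):
At the end, for the whole second after the job is handed in: Each part lies within 15 mm (along and across the tray) of the middle of its own compartment, on the tray floor (within 6 mm), the same way up as at the start (within 0.2 rad), released and at rest; the orange wheel and brass coupling are within 25 mm of their starts (x of gearmotor_mid in the frame of blue_tray between 0.037 and 0.067 m and y of gearmotor_mid in the frame of blue_tray between -0.015 and 0.015 m and z of gearmotor_mid in the frame of blue_tray between 0.015 and 0.027 m and angle between each of gearmotor_mid, green_wheel_mid, servo_mid, bearing_mid's own z axis and vertical below 0.2 rad and linear speed of each of gearmotor, green_wheel, servo, bearing below 0.02 m/s and angular speed of each of gearmotor, green_wheel, servo, bearing below 0.2 rad/s and x of green_wheel_mid in the frame of blue_tray between -0.067 and -0.037 m and y of green_wheel_mid in the frame of blue_tray between -0.015 and 0.015 m and z of green_wheel_mid in the frame of blue_tray between 0.011 and 0.023 m and x of servo_mid in the frame of yellow_tray between 0.037 and 0.067 m and y of servo_mid in the frame of yellow_tray between -0.015 and 0.015 m and z of servo_mid in the frame of yellow_tray between 0.015 and 0.027 m and x of bearing_mid in the frame of yellow_tray between -0.067 and -0.037 m and y of bearing_mid in the frame of yellow_tray between -0.015 and 0.015 m and z of bearing_mid in the frame of yellow_tray between 0.015 and 0.027 m and distance of each of orange_wheel_mid, coupling_mid from where it was at the start of the episode below 0.025 m); the robot touches nothing.
It fails at once if the orange wheel is displaced or lifted (25 mm or more) (distance of orange_wheel_mid from where it was at the start of the episode above 0.025 m).
It fails at once if the brass coupling is displaced or lifted (25 mm or more) (distance of coupling_mid from where it was at the start of the episode above 0.025 m).
It also fails if it takes over 112 s, if anything falls off the work surface, if the arm or the gripper's body presses on something with over 40 N, if the wrist force passes 120 N, or if a joint passes its speed limit or range.

ROBOT

A 6-joint arm with a two-finger parallel gripper is mounted at the origin on the work surface. World frame = base frame: x ahead of the robot, y to its left, z up, the work surface at z = 0. Lengths are in mm, angles in rad, forces in N, time in s.
With the tool pointing down it reaches from about 350 to 775 mm from the base axis. Payload 7.3 kg.
Tool frame: the origin (TCP) lies at the very end of the fingers, on their centre line; the grasp point (between the pads) lies 19 mm behind it; z points along the fingers, y is the line along which they close (so a half turn about z gives the same grasp; the last joint's range is limited). The gripper opens to 92 mm and grips with 3 to 60 N. Pads are 19 mm wide; open, the fingers measure 130 mm over their backs; the gripper's body (75 mm by 190 mm) begins 47 mm behind the grasp point.
Start: joints at [-1.287, 0.342, 1.524, -0, 1.275, -0.146], TCP at [218.786, -477.261, 226.741] pointing down, gripper open.
Joint ranges: [-2.53, 2.53], [-0.77, 2.02], [0.04, 2.7], [-1, 4.14], [0.28, 2.66], [-3.11, 3.11]. Speed limits (rad/s): [2.57, 2.57, 3.14, 3.14, 3.14, 3.14].

INTERFACE

Orientations are given as a rotation vector (axis times angle).
In Python, from station import robot gives the robot as it stands.
- The arm moves only by the shell command python3 -m handwheel 'ROWS' [FORCE]. ROWS is JSON, a list of rows, each a list of 7 numbers: the turn, a rotation vector about the world's x, y, z in degrees, then the shift along the world's x, y, z in m, then the finger opening in m, from 0 to 0.0918. A call has exactly 5 rows; each row is the pose to reach, as a shift and turn from the pose commanded when the call began; what a row does not reach only later rows make up. A row lasts 1/8 s, in which the tool goes at most 62.5 mm and 10.7 degrees, less where a joint would pass 70% of its speed; a pose out of reach is approached as far as the arm can. A call with a gripper value outside its range is refused whole. The fingers move at their own pace and stop on an object; FORCE is the grip in N (left out, the last holds). Time passes only in rows, so rows that repeat a pose let the fingers close, or fill a call up. It gives the time, the measured TCP pose, the force, the opening and the grip force at its end, in the units of the state.
- robot.read_state(): the state, without advancing time (a new reading comes with each control period).
- robot.grab_frame(name): name is "side" or "top" or "wrist"; returns a dict with "color" (480x640x3 uint8, blue, green, red), "z_map" (480x640 float32, mm along the optical axis (not along the pixel's ray), 0 where there is no reading), "fx", "fy", "cx", "cy" (pixels), "extrinsics" (4x4, takes a point from camera to world coordinates). Camera axes: x right, y down, z forward; pixel columns grow to the right and rows downward; lengths in mm; the calibration is good to about 2 mm. A picture is of the moment at which its call begins.
- robot.close_job(): hands the job in; it is judged then, once.
The state is a dict: "time": time; "joint_positions": joint angles; "joint_vel": joint speeds; "joint_torque": joint torques, N m; "position": TCP position; "eef_rot": TCP orientation; "force": force on the tool from outside, world axes, zero at the start; "ft_torque": the same for the moment, N m; "gripper_width": opening from 0.0 (shut) to 1.0 (fully open); "finger_force": force on a finger pad.
Only numpy, scipy, OpenCV 4.12 (cv2) and the standard library are available. Lean on these libraries where they do the work, as an engineer would, in place of code of your own. Each camera call takes 0.05 s, during which the arm holds its last target. There are 200 camera calls.

## Working session

There is one attempt and no reset: what is moved stays moved. The work goes in short steps, Python scripts to look and compute and a shell command to move; the robot and the scene stay as the last step left them, time stands still between calls to the robot, and variables do not carry over. Pictures are saved under pics/ and viewed, at most 14 in all, crops included, and the job is handed in when it is done.

```bash
ls; mkdir -p pics; python3 - <<'E'
from station import robot
import cv2,pickle,numpy as np
for n in("top","side"):
    f=robot.grab_frame(n); pickle.dump(f,open(f"{n}0.pkl","wb")); cv2.imwrite(f"pics/{n}0.png",f["color"])
    print(n,f["fx"],f["cx"],f["cy"],np.round(f["extrinsics"],3).tolist(),(f["z_map"]>0).mean())
s=robot.read_state();print(s)
E
```

```text
pics
top 448.0879366198539 316.0184397264232 234.95653734507744 [[0.055, -0.975, 0.214, 348.658], [-0.998, -0.055, 0.005, -18.93], [0.007, -0.214, -0.977, 1034.59], [0.0, 0.0, 0.0, 1.0]] 0.9959928385416666
side 489.571899590134 310.4374812117306 251.8043111976583 [[-0.996, -0.055, 0.066, 491.452], [-0.085, 0.735, -0.672, 563.733], [-0.012, -0.676, -0.737, 660.585], [0.0, 0.0, 0.0, 1.0]] 0.9961783854166667
{'time': 0.1, 'joint_positions': array([-1.28696723e+00,  3.42635603e-01,  1.52492417e+00, -2.20681842e-05,
        1.27543709e+00, -1.45991053e-01]), 'joint_vel': array([ 8.65250659e-04, -1.65697810e-03, -3.33503382e-03,  1.57784581e-04,
        1.29942583e-03, -2.59715870e-05]), 'joint_torque': array([ 1.25245693e-03, -4.32006383e+01, -2.44694960e+01,  7.19551393e-02,
        5.26176696e-02, -6.50677021e-05]), 'position': array([ 218.6828517 , -476.87176271,  226.12259859]), 'eef_rot': array([-3.06795274e+00, -6.69686143e-01,  1.84890878e-04]), 'force': array([-0.42246694, -0.30823113,  0.02975679]), 'ft_torque': array([-0.01198594,  0.00311296, -0.01002916]), 'finger_force': 0.0, 'gripper_width': 0.99656665575154}
```

View pics/top0.png

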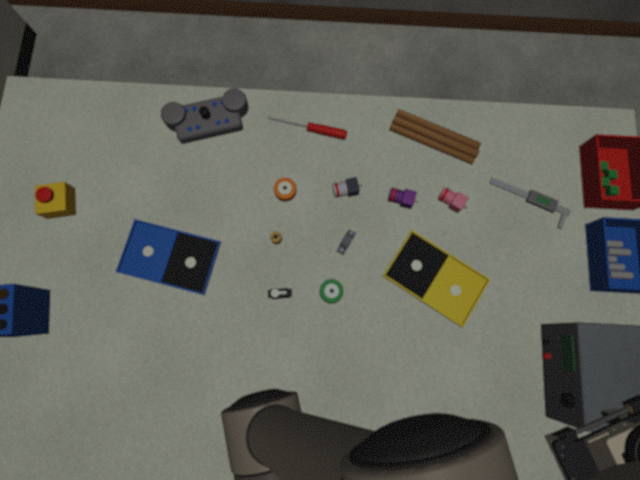

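View pics/side0.png

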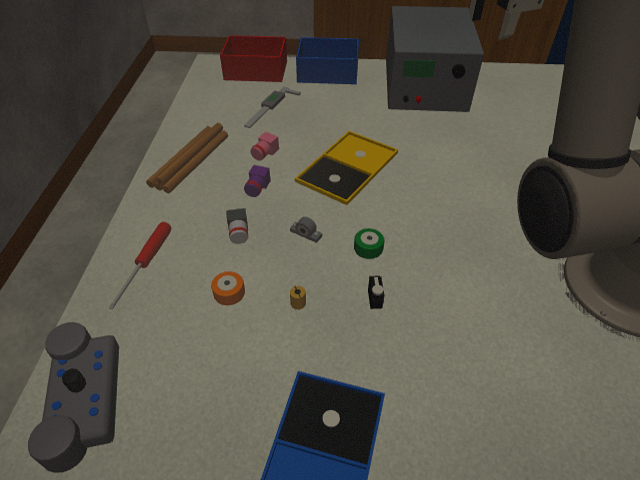

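The top view shows the blue tray around (169,257) with its dark side right at spot (190,262). The yellow tray is around (436,279), with its dark side left at spot (417,266). The servo is at (280,293), the green wheel at (331,291), the bearing at (346,241), the orange wheel at (285,188) and the coupling at (276,237).

Gearmotor candidates (top pixels): (346,187) silver and dark steel with a red band, (403,197) purple, (453,199) pink. The one at (346,187) fits, because its colours match the description. I'll confirm it in a crop.

```bash
cat > h.py <<'E'
import numpy as np,cv2
def ray(f,u,v,z):
    "pixel -> world point on the plane at height z"
    E=f["extrinsics"];d=E[:3,:3]@np.array([(u-f["cx"])/f["fx"],(v-f["cy"])/f["fy"],1.]);o=E[:3,3]
    return o+d*(z-o[2])/d[2]
def cloud(f):
    Z=f["z_map"];v,u=np.indices(Z.shape);E=f["extrinsics"]
    P=np.stack([(u-f["cx"])/f["fx"]*Z,(v-f["cy"])/f["fy"]*Z,Z],-1)@E[:3,:3].T+E[:3,3]
    P[Z==0]=np.nan
    return P
def two(f,p,g,q):
    "closest point of two rays, and their gap"
    A=[];
    for F,(u,v) in((f,p),(g,q)):
        d=F["extrinsics"][:3,:3]@np.array([(u-F["cx"])/F["fx"],(v-F["cy"])/F["fy"],1.]);A.append((F["extrinsics"][:3,3],d/np.linalg.norm(d)))
    (o1,d1),(o2,d2)=A
    s=np.linalg.lstsq(np.stack([d1,-d2],1),o2-o1,rcond=None)[0]
    a,b=o1+s[0]*d1,o2+s[1]*d2
    return (a+b)/2,np.linalg.norm(a-b)
def spot(f,u,v,r=16):
    "centroid of the white blob near a pixel"
    c=f["color"][v-r:v+r,u-r:u+r].astype(int);m=(c.min(2)>110).astype(np.uint8)
    n,l,s,ce=cv2.connectedComponentsWithStats(m)
    k=1+np.argmin(np.hypot(*(ce[1:]-r).T)+1000*(s[1:,4]<4));return ce[k]+[u-r,v-r],s[k,4]
E
python3 - <<'E'
from h import *;import pickle
T,S=[pickle.load(open(n+"0.pkl","rb")) for n in("top","side")]
for n,f in(("top",T),("side",S)):
    P=cloud(f); r=(P[...,0]>380)&(P[...,0]<700)&(abs(P[...,1])<400)
    print(n,"table z",np.nanmedian(P[r][:,2]),np.nanstd(P[r&(P[...,2]<6)][:,2]))
for n,a,b in(("blue dark",(190,262),(331,418)),("yel dark",(417,266),(335,178)),("yel bare",(456,290),(360,154)),("green top",(331,291),(369,240)),("orange top",(285,188),(227,284))):
    (p,A),(q,B)=spot(T,*a),spot(S,*b);X,g=two(T,p,S,q);print(n,p.round(1),A,q.round(1),B,X.round(1),round(g,1),ray(T,*p,X[2]).round(1)[:2])
p,A=spot(T,148,251);print("blue bare",p,A,ray(T,*p,3).round(1))
seeds={"motor":((346,187),(237,225)),"servo":((280,293),(376,292)),"bearing":((346,241),(306,229)),"green":((331,291),(369,243)),"orange":((285,188),(227,290)),"coupling":((276,237),(298,297)),"purple":((403,197),(257,181)),"pink":((453,199),(264,146))}
for n,ss in seeds.items():
    for f,s in zip((T,S),ss):
        P=cloud(f);m=(P[...,2]>8).astype(np.uint8);_,l=cv2.connectedComponents(m,connectivity=4)
        k=l[s[1],s[0]];Q=P[l==k] if k else P[:0][:,0]
        if not len(Q):print(n,"none");continue
        t=np.percentile(Q[:,2],95);c,w,a=cv2.minAreaRect(Q[:,:2].astype(np.float32))
        print(n,len(Q),"top z",round(t,1),"rect",np.round(c,1),np.round(w,1),round(a,1),"med",np.median(Q,0).round(1)[:2])
def up(f,x0,y0,x1,y1,k):return cv2.resize(f["color"][y0:y1,x0:x1],None,fx=k,fy=k,interpolation=2)
a=up(T,255,165,375,310,4);b=up(S,210,140,400,320,3);
h=580;b=cv2.resize(b,(320,303));a=cv2.resize(a,(480,580))
o=np.zeros((580,800,3),np.uint8);o[:,:480]=a;o[:303,480:]=b;cv2.imwrite("pics/crop1.png",cv2.convertScaleAbs(o,alpha=1.5))
E
```

```text
top table z 1.4177971443605202 2.1256837354829368
side table z 0.7119110015939896 1.707554877664451
blue dark [190.  262.1] 68 [324.3 417.7] 15 [499.5 274.5   1.3] 10.8 [494.1 275.2]
yel dark [416.1 265. ] 69 [338.5 179. ] 2 [ 512.9 -249.7    2.4] 7.2 [ 516.5 -250.3]
yel bare [455.  289.9] 69 [363. 155.] 1 [ 4.614e+02 -3.405e+02 -3.000e-01] 5.2 [ 464. -341.]
green top [331.3 290.4] 144 [368. 243.] 1 [446.3 -55.6  13.5] 1.5 [445.6 -55.4]
orange top [284.5 187.5] 105 [239.  273.2] 5 [663.8  64.5  54.6] 12.7 [670.5  64.3]
blue bare [147.44736842 250.77631579] 76 [514.8 376.8   3. ]
motor 423 top z 39.0 rect [691.2 -82.3] [37.  69.8] 15.4 med [686.2 -80.9]
motor 622 top z 37.6 rect [691.3 -76.7] [36.  62.6] 13.9 med [688.1 -70.2]
servo 236 top z 42.3 rect [433.4  59.4] [20.3 53.8] 6.6 med [432.5  58.9]
servo 419 top z 41.0 rect [434.7  60.2] [20.2 55.9] 7.3 med [435.5  70.9]
bearing 220 top z 37.4 rect [562.8 -85.2] [20.5 60.3] 63.7 med [557.8 -83.2]
bearing 394 top z 35.8 rect [563.6 -83.7] [23.  59.8] 64.6 med [560.6 -77.9]
green 455 top z 32.2 rect [444.2 -55.5] [51.6 51.7] 2.7 med [444.  -55.4]
green 701 top z 30.0 rect [446.2 -54.1] [53.  53.3] 2.0 med [446.5 -45.5]
orange 436 top z 31.4 rect [679.7  65.3] [52.3 53.2] 18.3 med [676.9  64.4]
orange 848 top z 30.1 rect [681.  67.] [53.3 53.8] 42.9 med [678.6  74. ]
coupling 116 top z 35.7 rect [561.1  77. ] [24.8 23.6] 5.5 med [558.5  77. ]
coupling 288 top z 33.9 rect [561.8  79.1] [25.7 24.9] 74.6 med [561.3  85. ]
purple 433 top z 39.0 rect [ 674.2 -215.1] [69.9 36.7] 75.3 med [ 670.8 -211.9]
purple 558 top z 37.3 rect [ 676.3 -209. ] [63.2 37.7] 78.2 med [ 673.6 -204.2]
pink 453 top z 38.9 rect [ 674.8 -333.7] [69.2 36.7] 63.2 med [ 673.7 -330.3]
pink 488 top z 37.5 rect [ 678.  -328.9] [63.2 37.3] 60.5 med [ 675.4 -323.5]
```

View pics/crop1.png

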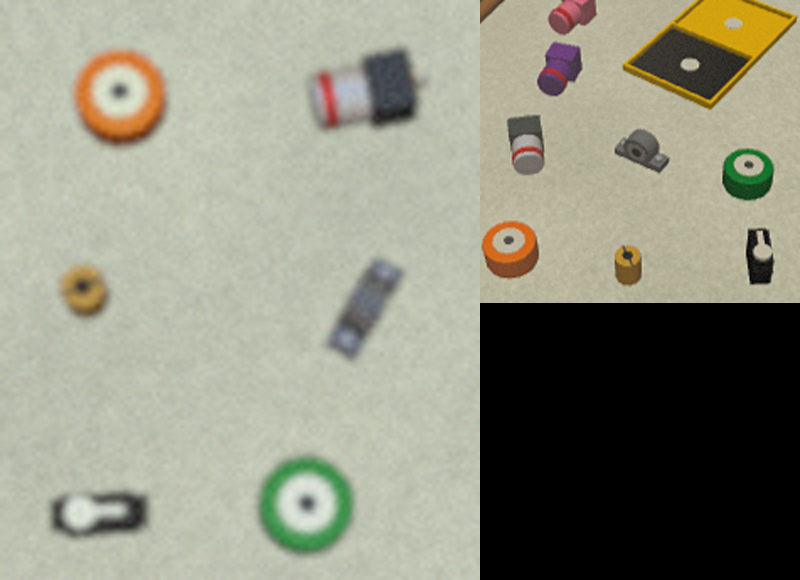

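The crop confirms it: the silver can with red band and dark gearbox (crop 365,90) is the gearmotor, its shaft pointing to −y. Next I measure the tray spots properly in the side view, then move.

```bash
python3 - <<'E'
from h import *;import pickle
T,S=[pickle.load(open(n+"0.pkl","rb")) for n in("top","side")]
def sp(f,u,v,ch=None,r=11):
    c=f["color"][v-r:v+r,u-r:u+r];c=c.min(2) if ch is None else c[...,ch]
    _,m=cv2.threshold(np.ascontiguousarray(c),0,255,cv2.THRESH_OTSU);n,l,s,ce=cv2.connectedComponentsWithStats(m);k=l[r,r]
    return ce[k]+[u-r,v-r],s[k,4]
for n,a,b in(("blue dark",(190,262),(331,418)),("yel dark",(417,266),(335,178)),("yel bare",(456,290),(360,154))):
    (p,A),(q,B)=sp(T,*a),sp(S,*b);X,g=two(T,p,S,q);print(n,A,B,X.round(1),"gap",round(g,1),"top@3",ray(T,*p,3).round(1)[:2],"side@3",ray(S,*q,3).round(1)[:2])
print("blue bare",ray(T,*sp(T,148,251)[0],3).round(1))
E
python3 -m handwheel '[[0,0,10,0.05,0.05,0,0.09],[0,0,20,0.08,0.1,0,0.09],[0,0,30,0.10,0.16,0,0.08],[0,0,40,0.12,0.21,0,0.07],[0,0,50,0.14,0.26,0,0.06]]' 20
```

```text
blue dark 101 232 [495.  274.4   3.5] gap 1.8 top@3 [494.2 274.7] side@3 [495.9 273.9]
yel dark 101 67 [ 517.5 -250.5    2.8] gap 2.0 top@3 [ 516.4 -250.3] side@3 [ 518.5 -250.6]
yel bare 103 57 [ 464.8 -340.3    3. ] gap 2.4 top@3 [ 463.5 -340.1] side@3 [ 465.9 -340.7]
blue bare [514.7 376.5   3. ]
time: 0.72
position: [359.0, -215.2, 226.6]
eef_rot: [-2.493, -1.911, -0.0]
force: [1.2, 0.4, 0.6]
gripper_width: 0.701
finger_force: 0.0
```

Tray spots check out: heights 2.8–3.5 mm, 104–105 mm apart. Going to the servo.

```bash
python3 -m handwheel '[[0,0,5,0.015,0.055,-0.02,0.06],[0,0,10,0.03,0.11,-0.05,0.06],[0,0,15,0.045,0.165,-0.08,0.055],[0,0,20,0.06,0.22,-0.1,0.055],[0,0,22,0.075,0.275,-0.115,0.055]]'
python3 -m handwheel '[[0,0,0,0,0,0,0.055],[0,0,0,0,0,0,0.055],[0,0,0,0,0,0,0.055],[0,0,0,0,0,0,0.055],[0,0,0,0,0,0,0.055]]'
python3 - <<'E'
from station import robot
import cv2,pickle
f=robot.grab_frame("wrist");cv2.imwrite("pics/w1.png",f["color"]);pickle.dump(f,open("w1.pkl","wb"));print(f["extrinsics"].round(2))
E
```

```text
time: 1.35
position: [433.6, 59.6, 110.7]
eef_rot: [-2.087, -2.347, 0.001]
force: [0.9, -0.6, 0.4]
gripper_width: 0.599
finger_force: 0.0
time: 1.98
position: [433.9, 56.9, 112.0]
eef_rot: [2.091, 2.344, 0.001]
force: [-0.7, 0.8, -0.7]
gripper_width: 0.596
finger_force: 0.0
[[ 9.9000e-01  1.1000e-01  3.0000e-02  4.2578e+02]
 [ 1.1000e-01 -9.5000e-01 -2.8000e-01  1.3165e+02]
 [ 0.0000e+00  2.8000e-01 -9.6000e-01  2.7047e+02]
 [ 0.0000e+00  0.0000e+00  0.0000e+00  1.0000e+00]]
```

View pics/w1.png

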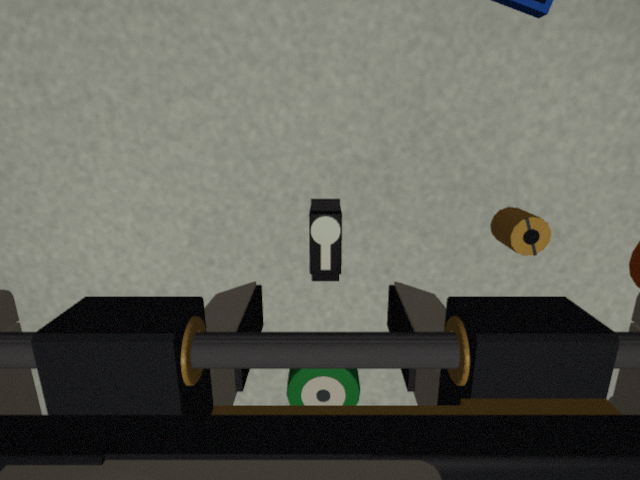

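The wrist view shows the servo (326,240) centred between the fingers and aligned with them. Descending and gripping.

```bash
python3 -m handwheel '[[0,0,0,0,0.002,-0.04,0.055],[0,0,0,0,0.002,-0.07,0.055],[0,0,0,0,0.002,-0.09,0.055],[0,0,0,0,0.002,-0.101,0.055],[0,0,0,0,0.002,-0.106,0.055]]'
python3 -m handwheel '[[0,0,0,0,0,0,0.01],[0,0,0,0,0,0,0.01],[0,0,0,0,0,0,0.01],[0,0,0,0,0,0,0.01],[0,0,0,0,0,0,0.01]]' 20
python3 -m handwheel '[[0,0,0,0,0,0,0.01],[0,0,0,0,0,0,0.01],[0,0,0,0,0,0.02,0.01],[0,0,0,0,0,0.05,0.01],[0,0,0,0,0,0.08,0.01]]'
```

```text
time: 2.65
position: [433.9, 59.6, 5.5]
eef_rot: [-2.09, -2.346, 0.0]
force: [0.2, -0.1, -0.4]
gripper_width: 0.596
finger_force: 0.0
time: 3.28
position: [434.0, 59.7, 6.1]
eef_rot: [2.089, 2.346, 0.001]
force: [-0.3, 0.4, 3.5]
gripper_width: 0.218
finger_force: 20.0
time: 3.9
position: [433.4, 59.7, 86.3]
eef_rot: [-2.089, -2.346, 0.001]
force: [0.2, -0.2, -0.8]
gripper_width: 0.22
finger_force: 20.0
```

```bash
python3 -m handwheel '[[0,0,0,0.008,-0.03,0.01,0.01],[0,0,0,0.02,-0.075,0.02,0.01],[0,0,0,0.032,-0.12,0.02,0.01],[0,0,0,0.044,-0.165,0.02,0.01],[0,0,0,0.056,-0.21,0.02,0.01]]'
python3 -m handwheel '[[0,0,0,0.012,-0.04,0,0.01],[0,0,0,0.022,-0.08,0,0.01],[0,0,0,0.028,-0.1,-0.03,0.01],[0,0,0,0.028,-0.1,-0.06,0.01],[0,0,0,0.028,-0.1,-0.08,0.01]]'
python3 -m handwheel '[[0,0,0,0,0,-0.008,0.01],[0,0,0,0,0,-0.014,0.01],[0,0,0,0,0,-0.0165,0.01],[0,0,0,0,0,-0.0165,0.01],[0,0,0,0,0,-0.0165,0.01]]'
```

```text
time: 4.53
position: [489.8, -151.7, 105.5]
eef_rot: [-2.089, -2.346, -0.0]
force: [0.5, -0.3, -0.0]
gripper_width: 0.217
finger_force: 20.0
time: 5.15
position: [516.8, -250.1, 23.7]
eef_rot: [-2.089, -2.343, 0.0]
force: [0.7, 0.4, -0.3]
gripper_width: 0.216
finger_force: 20.0
time: 5.78
position: [518.1, -250.4, 9.8]
eef_rot: [2.089, 2.345, 0.0]
force: [0.8, -0.5, 0.1]
gripper_width: 0.217
finger_force: 20.0
```

```bash
python3 -m handwheel '[[0,0,0,0,0,-0.001,0.01],[0,0,0,0,0,-0.001,0.045],[0,0,0,0,0,-0.001,0.045],[0,0,0,0,0,-0.001,0.045],[0,0,0,0,0,-0.001,0.045]]'
python3 -m handwheel '[[0,0,0,0,0,0.03,0.045],[0,0,0,0,0,0.08,0.045],[0,0,10,0.015,0.05,0.11,0.05],[0,0,20,0.03,0.1,0.11,0.05],[0,0,30,0.045,0.15,0.11,0.05]]'
python3 -m handwheel '[[0,0,10,0,0.005,-0.01,0.05],[0,0,20,0,0.015,-0.01,0.05],[0,0,27,0,0.016,-0.01,0.05],[0,0,27,0,0.016,-0.01,0.05],[0,0,27,0,0.016,-0.01,0.05]]'
python3 - <<'E'
from station import robot
import cv2,numpy as np
o=np.hstack([cv2.resize(robot.grab_frame(n)["color"],(400,300)) for n in("wrist","side")])
cv2.imwrite("pics/w2.png",o);print(robot.read_state()["position"],robot.read_state()["eef_rot"])
E
```

```text
time: 6.4
position: [517.8, -250.3, 8.2]
eef_rot: [-2.089, -2.346, -0.0]
force: [-0.1, 0.4, 0.2]
gripper_width: 0.485
finger_force: 0.0
time: 7.02
position: [563.3, -98.9, 118.9]
eef_rot: [1.403, 2.809, 0.0]
force: [-0.8, -0.2, -0.6]
gripper_width: 0.545
finger_force: 0.0
time: 7.65
position: [562.8, -84.4, 108.2]
eef_rot: [0.721, 3.058, 0.0]
force: [-0.3, 0.7, -0.2]
gripper_width: 0.542
finger_force: 0.0
[562.75758581 -84.445349   108.25599148] [7.19457220e-01 3.05804816e+00 1.31188574e-04]
```

View pics/w2.png

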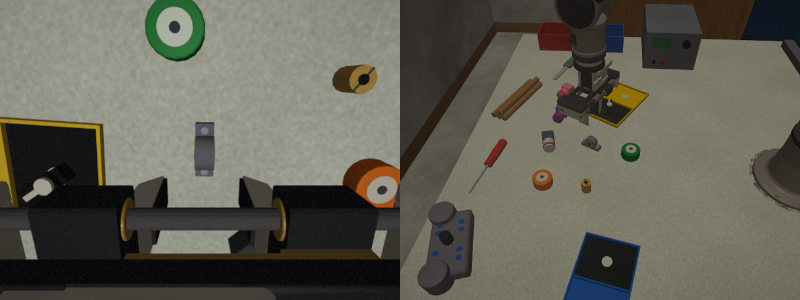

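The wrist view shows the bearing (204,150) centred between the fingers and the servo standing in the dark compartment (45,182). Gripping the bearing.

```bash
python3 -m handwheel '[[0,0,0,0,0,-0.04,0.05],[0,0,0,0,0,-0.07,0.05],[0,0,0,0,0,-0.09,0.05],[0,0,0,0,0,-0.099,0.05],[0,0,0,0,0,-0.103,0.05]]'
python3 -m handwheel '[[0,0,0,0,0,0,0.01],[0,0,0,0,0,0,0.01],[0,0,0,0,0,0,0.01],[0,0,0,0,0,0,0.01],[0,0,0,0,0,0,0.01]]' 25
python3 -m handwheel '[[0,0,0,0,0,0,0.01],[0,0,0,0,0,0,0.01],[0,0,0,0,0,0.02,0.01],[0,0,0,0,0,0.05,0.01],[0,0,0,0,0,0.09,0.01]]'
```

```text
time: 8.38
position: [562.9, -84.4, 5.1]
eef_rot: [0.718, 3.058, 0.0]
force: [0.1, 0.5, -0.2]
gripper_width: 0.545
finger_force: 0.0
time: 9.0
position: [563.1, -84.3, 5.7]
eef_rot: [0.716, 3.058, 0.0]
force: [-0.9, 0.5, 4.1]
gripper_width: 0.216
finger_force: 25.0
time: 9.62
position: [561.8, -84.1, 94.8]
eef_rot: [-0.716, -3.056, -0.0]
force: [0.8, 0.0, -1.2]
gripper_width: 0.218
finger_force: 25.0
```

```bash
python3 -m handwheel '[[0,0,0,-0.01,-0.026,0.01,0.01],[0,0,0,-0.026,-0.066,0.015,0.01],[0,0,0,-0.042,-0.106,0.015,0.01],[0,0,0,-0.058,-0.146,0.015,0.01],[0,0,0,-0.07,-0.185,0.015,0.01]]'
python3 -m handwheel '[[0,0,0,-0.014,-0.04,0,0.01],[0,0,0,-0.028,-0.071,0,0.01],[0,0,0,-0.028,-0.071,-0.03,0.01],[0,0,0,-0.028,-0.071,-0.065,0.01],[0,0,0,-0.028,-0.071,-0.085,0.01]]'
python3 -m handwheel '[[0,0,0,0,0,-0.008,0.01],[0,0,0,0,0,-0.014,0.01],[0,0,0,0,0,-0.017,0.01],[0,0,0,0,0,-0.017,0.01],[0,0,0,0,0,-0.017,0.045]]'
python3 -m handwheel '[[0,0,0,0,0,0,0.045],[0,0,0,0,0,0,0.045],[0,0,0,0,0,0.02,0.045],[0,0,0,0,0,0.06,0.045],[0,0,0,0,0,0.1,0.045]]'
```

```text
time: 10.25
position: [491.7, -270.3, 109.8]
eef_rot: [-0.717, -3.058, -0.001]
force: [1.1, -0.3, -2.9]
gripper_width: 0.215
finger_force: 25.0
time: 10.88
position: [463.6, -339.6, 22.9]
eef_rot: [-0.717, -3.056, -0.003]
force: [-0.1, -0.3, -0.9]
gripper_width: 0.215
finger_force: 25.0
time: 11.5
position: [465.1, -340.5, 8.9]
eef_rot: [0.716, 3.058, -0.001]
force: [0.4, -0.0, -0.4]
gripper_width: 0.283
finger_force: 0.0
time: 12.12
position: [464.6, -340.1, 109.1]
eef_rot: [-0.717, -3.058, -0.001]
force: [0.2, -0.0, -0.9]
gripper_width: 0.49
finger_force: 0.0
```

```bash
python3 -m handwheel '[[0,0,-10,0.03,0.035,0,0.065],[0,0,-20,0.07,0.08,0,0.065],[0,0,-30,0.11,0.125,0,0.065],[0,0,-40,0.15,0.17,0,0.065],[0,0,-49,0.19,0.215,0,0.065]]'
python3 -m handwheel '[[0,0,0,0.02,0.02,0,0.065],[0,0,0,0.0385,0.04,0,0.065],[0,0,0,0.0385,0.04,0,0.065],[0,0,0,0.0385,0.04,0,0.065],[0,0,0,0.0385,0.04,0,0.065]]'
python3 - <<'E'
from station import robot
import cv2,numpy as np
fs=[robot.grab_frame(n)["color"] for n in("wrist","top")]
o=np.hstack([cv2.resize(fs[0],(400,300)),cv2.resize(fs[1][205:355,340:540],(400,300))])
cv2.imwrite("pics/w3.png",o);print(robot.read_state()["position"],robot.read_state()["eef_rot"])
E
```

```text
time: 12.75
position: [655.9, -123.7, 108.4]
eef_rot: [1.927, 2.481, 0.0]
force: [0.4, 0.1, 0.3]
gripper_width: 0.708
finger_force: 0.0
time: 13.38
position: [692.7, -86.3, 108.3]
eef_rot: [-1.922, -2.485, 0.0]
force: [-0.1, -0.2, -0.6]
gripper_width: 0.713
finger_force: 0.0
[692.87988757 -86.17538818 108.45644591] [ 1.92201268e+00  2.48494181e+00 -7.11850773e-05]
```

View pics/w3.png

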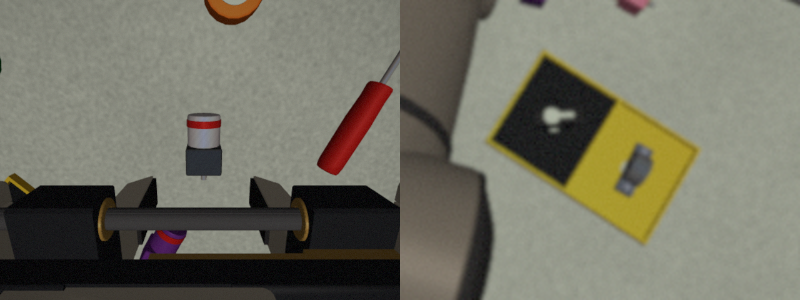

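The wrist view shows the gearmotor (203,145) centred and aligned. The top crop shows the servo and bearing both standing in the yellow tray. Gripping the motor.

```bash
python3 -m handwheel '[[0,0,0,0,0,-0.04,0.065],[0,0,0,0,0,-0.07,0.065],[0,0,0,0,0,-0.09,0.065],[0,0,0,0,0,-0.099,0.065],[0,0,0,0,0,-0.1025,0.065]]'
python3 -m handwheel '[[0,0,0,0,0,0,0.025],[0,0,0,0,0,0,0.025],[0,0,0,0,0,0,0.025],[0,0,0,0,0,0,0.025],[0,0,0,0,0,0,0.025]]' 35
python3 -m handwheel '[[0,0,0,0,0,0,0.025],[0,0,0,0,0,0,0.025],[0,0,0,0,0,0.02,0.025],[0,0,0,0,0,0.05,0.025],[0,0,0,0,0,0.09,0.025]]'
```

```text
time: 14.1
position: [693.6, -85.5, 6.0]
eef_rot: [1.92, 2.485, 0.001]
force: [-0.6, 0.2, 0.3]
gripper_width: 0.71
finger_force: 0.0
time: 14.72
position: [693.6, -85.3, 6.3]
eef_rot: [1.92, 2.485, 0.001]
force: [-0.9, 0.4, 2.9]
gripper_width: 0.387
finger_force: 35.0
time: 15.35
position: [692.5, -85.1, 96.2]
eef_rot: [-1.919, -2.484, 0.002]
force: [0.2, -0.0, -0.7]
gripper_width: 0.389
finger_force: 35.0
```

```bash
python3 -m handwheel '[[0,0,0,-0.013,0.023,0.01,0.025],[0,0,0,-0.033,0.059,0.02,0.025],[0,0,0,-0.055,0.099,0.02,0.025],[0,0,0,-0.077,0.139,0.02,0.025],[0,0,0,-0.1,0.18,0.02,0.025]]'
python3 -m handwheel '[[0,0,0,-0.022,0.04,0,0.025],[0,0,0,-0.044,0.08,0,0.025],[0,0,0,-0.066,0.12,0,0.025],[0,0,0,-0.086,0.155,0,0.025],[0,0,0,-0.0965,0.172,0,0.025]]'
python3 -m handwheel '[[0,0,0,0,0,-0.02,0.025],[0,0,0,0,0,-0.05,0.025],[0,0,0,0,0,-0.08,0.025],[0,0,0,0,0,-0.09,0.025],[0,0,0,0,0,-0.096,0.025]]'
```

```text
time: 15.98
position: [592.5, 95.8, 116.5]
eef_rot: [1.921, 2.485, 0.001]
force: [0.7, 0.0, -1.2]
gripper_width: 0.388
finger_force: 35.0
time: 16.6
position: [495.8, 268.3, 116.4]
eef_rot: [1.918, 2.488, 0.001]
force: [0.7, -0.2, -0.5]
gripper_width: 0.391
finger_force: 35.0
time: 17.23
position: [497.4, 266.5, 19.9]
eef_rot: [1.921, 2.485, 0.001]
force: [-0.2, 0.5, -0.8]
gripper_width: 0.392
finger_force: 35.0
```

```bash
python3 -m handwheel '[[0,0,0,0,0,-0.006,0.025],[0,0,0,0,0,-0.0107,0.025],[0,0,0,0,0,-0.0107,0.025],[0,0,0,0,0,-0.0107,0.055],[0,0,0,0,0,-0.0107,0.055]]'
python3 -m handwheel '[[0,0,0,0,0,0,0.055],[0,0,0,0,0,0.01,0.055],[0,0,0,0,0,0.03,0.055],[0,0,0,0,0,0.07,0.055],[0,0,0,0,0,0.1,0.055]]'
python3 -m handwheel '[[0,0,-6,-0.006,-0.03,0,0.085],[0,0,-12,-0.014,-0.08,0,0.085],[0,0,-18,-0.022,-0.13,0,0.085],[0,0,-24,-0.03,-0.18,0,0.085],[0,0,-26,-0.038,-0.23,0,0.085]]'
python3 -m handwheel '[[0,0,0,-0.007,-0.045,0,0.085],[0,0,0,-0.0135,-0.091,0,0.085],[0,0,0,-0.0135,-0.091,0,0.085],[0,0,0,-0.0135,-0.091,0,0.085],[0,0,0,-0.0135,-0.091,0,0.085]]'
python3 - <<'E'
from station import robot
import cv2,numpy as np
fs=[robot.grab_frame(n)["color"] for n in("wrist","top")]
o=np.hstack([cv2.resize(fs[0],(400,300)),cv2.resize(fs[1][180:330,95:295],(400,300))])
cv2.imwrite("pics/w4.png",o);print(robot.read_state()["position"],robot.read_state()["eef_rot"])
E
```

```text
time: 17.85
position: [497.0, 266.8, 9.3]
eef_rot: [1.92, 2.486, 0.001]
force: [0.3, 0.1, 0.3]
gripper_width: 0.559
finger_force: 0.0
time: 18.48
position: [497.2, 266.9, 111.3]
eef_rot: [1.92, 2.485, 0.002]
force: [-0.8, -0.5, 0.2]
gripper_width: 0.599
finger_force: 0.0
time: 19.1
position: [458.7, 35.3, 109.9]
eef_rot: [2.431, 1.988, 0.002]
force: [1.3, 0.2, 0.6]
gripper_width: 0.926
finger_force: 0.0
time: 19.73
position: [445.4, -53.2, 109.2]
eef_rot: [2.429, 1.992, 0.0]
force: [-0.4, -0.6, 0.2]
gripper_width: 0.93
finger_force: 0.0
[445.42396267 -53.26018573 109.10686552] [2.42878399e+00 1.99252734e+00 2.45570945e-04]
```

View pics/w4.png

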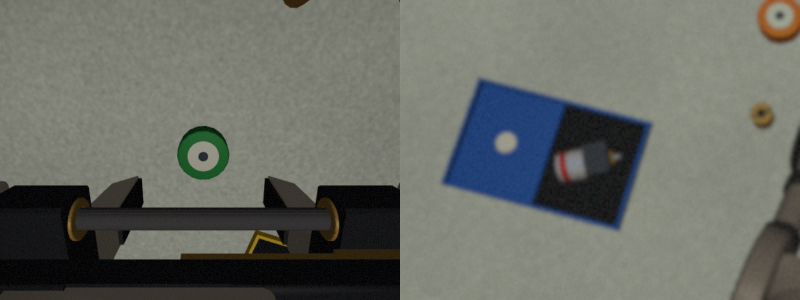

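The motor lies in the dark compartment (top crop 585,160), and the green wheel (203,153) is centred between the fingers. Gripping it.

```bash
python3 -m handwheel '[[0,0,0,0,-0.002,-0.04,0.085],[0,0,0,0,-0.002,-0.07,0.085],[0,0,0,0,-0.002,-0.09,0.085],[0,0,0,0,-0.002,-0.1,0.085],[0,0,0,0,-0.002,-0.105,0.085]]'
python3 -m handwheel '[[0,0,0,0,0,0,0.04],[0,0,0,0,0,0,0.04],[0,0,0,0,0,0,0.04],[0,0,0,0,0,0,0.04],[0,0,0,0,0,0,0.04]]' 20
python3 -m handwheel '[[0,0,0,0,0,0,0.04],[0,0,0,0,0,0,0.04],[0,0,0,0,0,0.02,0.04],[0,0,0,0,0,0.06,0.04],[0,0,0,0,0,0.1,0.04]]'
```

```text
time: 20.45
position: [445.4, -55.9, 3.8]
eef_rot: [-2.43, -1.991, 0.0]
force: [0.5, -0.3, 0.1]
gripper_width: 0.927
finger_force: 0.0
time: 21.08
position: [445.5, -56.3, 4.4]
eef_rot: [2.43, 1.99, 0.001]
force: [-0.6, -0.1, 5.8]
gripper_width: 0.583
finger_force: 20.0
time: 21.7
position: [444.8, -56.1, 104.8]
eef_rot: [-2.43, -1.99, 0.001]
force: [-0.3, -0.2, -0.4]
gripper_width: 0.583
finger_force: 20.0
```

```bash
python3 -m handwheel '[[0,0,0,0.005,0.03,0.01,0.04],[0,0,0,0.012,0.075,0.02,0.04],[0,0,0,0.02,0.12,0.02,0.04],[0,0,0,0.028,0.17,0.02,0.04],[0,0,0,0.036,0.22,0.02,0.04]]'
python3 -m handwheel '[[0,0,0,0.008,0.05,0,0.04],[0,0,0,0.016,0.1,0,0.04],[0,0,0,0.024,0.15,0,0.04],[0,0,0,0.031,0.19,0,0.04],[0,0,0,0.0345,0.212,0,0.04]]'
python3 -m handwheel '[[0,0,0,0,0,-0.02,0.04],[0,0,0,0,0,-0.05,0.04],[0,0,0,0,0,-0.08,0.04],[0,0,0,0,0,-0.095,0.04],[0,0,0,0,0,-0.102,0.04]]'
```

```text
time: 22.32
position: [481.2, 165.3, 123.8]
eef_rot: [-2.431, -1.99, 0.0]
force: [0.8, -0.3, -0.4]
gripper_width: 0.582
finger_force: 20.0
time: 22.95
position: [515.3, 377.7, 123.2]
eef_rot: [-2.429, -1.992, 0.001]
force: [-0.7, 0.1, 0.1]
gripper_width: 0.585
finger_force: 20.0
time: 23.58
position: [515.6, 375.6, 21.2]
eef_rot: [-2.431, -1.99, 0.002]
force: [0.2, 0.3, -0.6]
gripper_width: 0.582
finger_force: 20.0
```

```bash
python3 -m handwheel '[[0,0,0,0,0,-0.008,0.04],[0,0,0,0,0,-0.0142,0.04],[0,0,0,0,0,-0.0142,0.04],[0,0,0,0,0,-0.0142,0.068],[0,0,0,0,0,-0.0142,0.068]]'
python3 -m handwheel '[[0,0,0,0,0,0,0.068],[0,0,0,0,0,0.01,0.068],[0,0,0,0,0,0.03,0.068],[0,0,0,0,0,0.07,0.068],[0,0,0,0,0,0.12,0.068]]'
python3 -m handwheel '[[0,0,0,-0.01,-0.05,0.02,0.068],[0,0,0,-0.02,-0.1,0.02,0.068],[0,0,0,-0.03,-0.15,0.02,0.068],[0,0,0,-0.04,-0.2,0.02,0.068],[0,0,0,-0.05,-0.25,0.02,0.068]]'
python3 -m handwheel '[[0,0,0,-0.01,-0.04,0,0.068],[0,0,0,-0.02,-0.08,0,0.068],[0,0,0,-0.02,-0.1,0,0.068],[0,0,0,-0.02,-0.1,0,0.068],[0,0,0,-0.02,-0.1,0,0.068]]'
cat > chk.py <<'E'
from station import robot
from h import *
T=robot.grab_frame("top");S=robot.grab_frame("side")
tr={"blue":((495,274.5),(515.5,376)),"yellow":((517.5,-250.5),(464.7,-340.4))}
for n,f in(("top",T),("side",S)):
    P=cloud(f).reshape(-1,3)
    for t,(d,b) in tr.items():
        x=np.subtract(d,b);x=x/np.linalg.norm(x)
        for k,c in(("dark",d),("bare",b)):
            m=(np.hypot(*(P[:,:2]-c).T)<48)&(P[:,2]>13)&(P[:,2]<70);Q=P[m]
            if len(Q)<20:print(n,t,k,"none");continue
            r=cv2.minAreaRect(Q[:,:2].astype(np.float32));e=np.subtract(r[0],c)
            print(n,t,k,"off along/across",round(e@x,1),round(e@[-x[1],x[0]],1),"size",np.round(r[1],1),"top z",np.percentile(Q[:,2],95).round(1))
o=np.hstack([cv2.resize(T["color"],(400,300)),cv2.resize(S["color"],(400,300))])
a=[cv2.resize(T["color"][y:y+150,x:x+200],(400,300)) for x,y in((75,180),(340,205))]
cv2.imwrite("pics/end.png",np.vstack([o,np.hstack(a)]))
E
python3 chk.py
```

```text
time: 24.2
position: [516.0, 375.9, 8.3]
eef_rot: [2.43, 1.99, 0.001]
force: [0.5, -0.2, -0.3]
gripper_width: 0.724
finger_force: 0.0
time: 24.82
position: [515.3, 375.4, 128.9]
eef_rot: [-2.431, -1.99, 0.002]
force: [0.3, 0.4, 0.1]
gripper_width: 0.747
finger_force: 0.0
time: 25.45
position: [465.5, 124.3, 148.8]
eef_rot: [2.43, 1.99, 0.002]
force: [0.6, -0.5, 0.4]
gripper_width: 0.736
finger_force: 0.0
time: 26.08
position: [446.0, 26.3, 148.2]
eef_rot: [2.43, 1.99, 0.001]
force: [-0.3, -0.0, 0.5]
gripper_width: 0.736
finger_force: 0.0
top blue dark off along/across 5.0 1.2 size [35.8 71.6] top z 42.0
top blue bare off along/across 0.8 0.3 size [52.5 52.4] top z 34.3
top yellow dark off along/across -0.0 -0.1 size [20.8 53.8] top z 45.4
top yellow bare off along/across -1.0 -0.8 size [21.3 59.7] top z 40.5
side blue dark off along/across 3.7 1.9 size [36.4 71.5] top z 40.7
side blue bare off along/across 16.8 6.3 size [46.7 15.6] top z 33.1
side yellow dark none
side yellow bare off along/across 0.0 -7.0 size [24.3 45.8] top z 39.2
```

View pics/end.png

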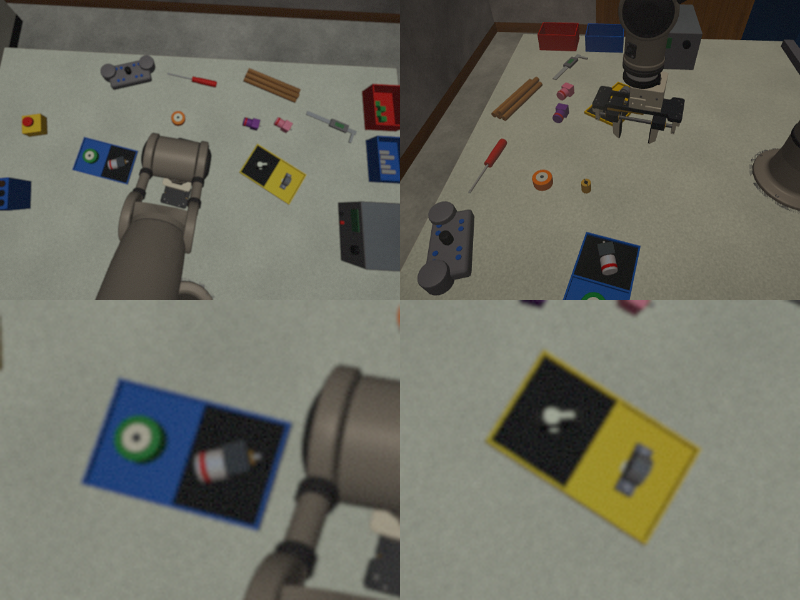

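All four parts stand in the middle of their compartments to within about 2 mm in the top view. The motor's 5 mm along-tray offset is its 10 mm shaft. In the side view the other readings are cut off by the picture edge or hidden by the arm. The orange wheel and coupling look unmoved.

```bash
python3 -c "
from station import robot
print(robot.close_job())"
```

```text
the job is handed in; nothing more can be done
None
```

Both kits are made up and the job is handed in after about 26 s of robot time: all four parts measured about 2 mm or less from the middle of their compartments, and the orange wheel and coupling were left alone; no verdict came back.

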